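# Fetch the whetstone from behind the oil jar and the loupe

### The job

The green whetstone lies at the back of the wooden sharpening caddy, behind the oil jar and the eye loupe. Stand the jar and the loupe in the shallow metal side tray, then lay the stone flat and centred on the sharpening base, lengthwise between its two end stops, and only then put the others back on the caddy: the jar on the round cork spot and the loupe on the square rubber spot, each centred and upright. Leave the stone where it is until both are out of the way, and never tip the jar over.

Things in the scene. Friction and masses are not known exactly. Their poses are not given: they have to be found in the camera images.
- stone (a point): Centre of the green whetstone, a loose block 46 x 108 x 22 mm; its y axis is its long axis, z up. It lies flat on the caddy board, its underside 12 mm above the table.
- jar (a point): Centre of the tall slim jar of honing oil, on its axis, half-way up (50 mm above its underside). Loose, closed, upright, 100 mm tall; the round amber glass body is 40 mm across and straight up to about 65 mm above the underside, a short shoulder follows, and the dark screw cap at the top is 37 mm across, from 84 to 100 mm. It stands on the cork spot.
- loupe_center (a point): Centre of the black eye loupe, a loose short ring 37 mm across and 22 mm high (11 mm above its underside), standing on the rubber spot. The gap between it and the much taller jar is about 20 mm, so there is room for a gripper's body over it only while the jar is away.
- caddy: The wooden sharpening caddy, fixed for the episode: a board 150 (x) x 160 (y) x 12 mm high with a back rail along its +x edge, 32 mm high over the table. Origin under the centre of the board, on the table; x points from the front row to the rail, z up. The stone's place is centred at x = +15 mm, with its long side along y, 30 mm clear of the rail and about 10 mm behind the jar and the loupe; the two spots are centred at x = -39 mm, y = +30 and -30 mm (either way round).
- jar_spot: The jar's place on the caddy: round cork disc, 48 mm across, 3 mm thick, fixed to the board. Origin at the centre of its underside, 12 mm above the table; its top is 15 mm above the table.
- loupe_spot: The loupe's place on the caddy: square black rubber pad, 44 x 44 x 3 mm, fixed to the board. Origin at the centre of its underside, 12 mm above the table; its top is 15 mm above the table.
- side_tray: The side area: shallow bright metal tray, 160 (x) x 110 (y) mm outside, fixed, with a flat floor 3 mm above the table and a rim 12 mm above the table, walls 3 mm. Origin under its centre, on the table. Empty at the start.
- stone_base: The sharpening base, fixed: pale wooden block 156 (x) x 80 (y) mm whose flat top is 14 mm above the table, with a dark end stop at each x end rising to 24 mm; the room between the stops is 126 mm along x. Origin on the table under its centre. The stone goes here with its long axis along the base's x (either way round). A white marker pen (14 mm high) and a small ferrule ring (22 mm high) lie on the table about 20 mm beside the block.
There are look-alikes about, which are no part of the job. What is shaped like the part that bears jar but turquoise is not meant.

How it is judged:
By the outcome, as a careful person would: the job done as asked, in the order asked, and still so for the second after the job is handed in, with the robot touching nothing.
It also fails if it takes over 115 s, if anything falls off the work surface, if the arm or the gripper's body presses on something with over 40 N, if the wrist force passes 120 N, or if a joint passes its speed limit or range.

### The arm

A 6-joint arm with a two-finger parallel gripper is mounted at the origin on a cart in front of the work surface, level with it; the furniture and walls round the work are solid. World frame = base frame: x ahead of the robot, y to its left, z up, the work surface at z = 0. Lengths are in mm, angles in rad, forces in N, time in s.
With the tool pointing down it reaches from about 350 to 975 mm from the base axis. Payload 7.1 kg.
Tool frame: the origin (TCP) lies at the centre of the arm's flange, where the gripper is bolted on; the fingertips stand 182 mm ahead of it and the grasp point (between the pads) lies 163 mm ahead of it; z points along the fingers, y is the line along which they close (so a half turn about z gives the same grasp; the last joint's range is limited). The gripper opens to 88 mm and grips with 3 to 60 N. Pads are 20 mm wide; open, the fingers measure 115 mm over their backs; the gripper's body (75 mm by 178 mm) begins 61 mm behind the grasp point.
Start: joints at [1.167, 0.423, 1.63, -0, 1.089, -0.019], TCP at [234.577, 579.293, 404.675] pointing down, gripper open.
Joint ranges: [-3, 3], [-0.9, 2.11], [0.09, 2.58], [-1.31, 4.45], [0.11, 2.69], [-2.54, 2.54]. Speed limits (rad/s): [2.39, 2.39, 3.01, 3.14, 3.14, 3.14].

### API

Orientations are given as a rotation vector (axis times angle).
In Python, from workcell import readout, get_image, ctrl gives the robot as it stands.
- The arm moves only by the tool step_arm, never from a script. Its argument "targets" is a list that holds one entry, the list of rows, each a list of 7 numbers: the shift along the world's x, y, z as a fraction of full scale, then the turn, a rotation vector about the world's x, y, z as a fraction of full scale, then the opening, from 0 (shut) to 1 (fully open). In form: [[[dx, dy, dz, wx, wy, wz, claw], ...]]. A call has exactly 5 rows; each row shifts and turns the commanded pose from where the row before left it; what a row does not reach is not made up. Full scale, the value 1, is 0.05 m for a shift and 4 degrees for a turn. A row lasts 1/8 s, in which the tool goes at most 62.5 mm and 10.7 degrees, less where a joint would pass 70% of its speed; a pose out of reach is approached as far as the arm can. A call with a number of a shift or a turn outside -1 to 1 is refused whole. A call with a gripper value outside its range is refused whole. The fingers move at their own pace and stop on an object; the grip force is fixed at half the most. Time passes only in rows, so rows that do not move let the fingers close, or fill a call up. It gives the time, the measured TCP pose, the force, the opening and the grip force at its end, in the units of the state.
- readout.get_obs(): the state, without advancing time (a new reading comes with each control period).
- get_image(name): name is "side" or "top"; returns a dict with "pixels" (480x640x3 uint8, red, green, blue), "intrinsics" (3x3 intrinsics, pixels), "extrinsics" (4x4, takes a point from world to camera coordinates). Camera axes: x right, y down, z forward; pixel columns grow to the right and rows downward; lengths in mm; the calibration is good to about 2 mm. A picture is of the moment at which its call begins. There is no depth.
- ctrl.close_job(): hands the job in; it is judged then, once.
The state is a dict: "t": time; "qpos": joint angles; "qvel": joint speeds; "joint_torque": joint torques, N m; "ee_pos": TCP position; "orientation": TCP orientation; "ft_force": force on the tool from outside, world axes, zero at the start; "moment": the same for the moment, N m; "width": finger opening in mm; "grasp_force": force on a finger pad.
Only numpy, scipy, OpenCV 4.12 (cv2) and the standard library are available. Lean on these libraries where they do the work, as an engineer would, in place of code of your own. Each camera call takes 0.05 s, during which the arm holds its last target. There are 200 camera calls.

## Working session

There is one attempt and no reset: what is moved stays moved. The work goes in short steps, Python scripts to look and compute and a tool call to move; the robot and the scene stay as the last step left them, time stands still between calls to the robot, and variables do not carry over. Pictures are saved under pics/ and viewed, at most 17 in all, crops included, and the job is handed in when it is done.

Besides the shell and the picture viewer there is one more tool, called after "Emit:" as name([rows], argument=value, ...), one row to a line, values as JSON. step_arm: Moves the arm, as the interface text tells. Shift numbers are shares of 0.05 m and turn numbers shares of 4 degrees, none past 1 either way. Its arguments: {"type":"object","properties":{"targets":{"type":"array"}},"required":["targets"]}

```bash
mkdir -p pics; ls
cat > h.py <<'E'
import numpy as np, cv2
from workcell import readout, get_image, ctrl
def shot(cam,name=None):
    d=get_image(cam)
    if name: cv2.imwrite('pics/'+name+'.png',d['pixels'][:,:,::-1]); np.savez('pics/'+name+'.npz',**d)
    return d
def ray(d,u,v,z):
    K=np.array(d['intrinsics']);E=np.array(d['extrinsics']);R=E[:3,:3];c=-R.T@E[:3,3]
    r=R.T@np.linalg.solve(K,[u,v,1.]);return c+r*(z-c[2])/r[2]
def proj(d,p):
    K=np.array(d['intrinsics']);E=np.array(d['extrinsics']);q=K@(E[:3,:3]@np.array(p,float)+E[:3,3]);return q[:2]/q[2]
E
python3 - <<'E'
from h import *
a=shot('top','top0');b=shot('side','side0')
for d in(a,b):
    E=np.array(d['extrinsics']);print(-E[:3,:3].T@E[:3,3],E[:3,:3].round(2).tolist(),d['intrinsics'][0])
print(readout.get_obs())
E
```

```text
pics
[ 367.81743588   23.53936493 1063.97583156] [[-0.0, -1.0, -0.0], [-0.99, 0.0, -0.17], [0.17, 0.0, -0.99]] [586.67197706   0.         312.92807813]
[ 607.46702599 -608.13484     604.16295233] [[1.0, 0.09, -0.01], [0.05, -0.61, -0.79], [-0.07, 0.79, -0.61]] [476.51930415   0.         325.33446043]
{'t': 0.1, 'qpos': array([ 1.16703463e+00,  4.23720709e-01,  1.63061028e+00, -9.15002343e-06,
        1.08861577e+00, -1.90167610e-02]), 'qvel': array([-0.00084385, -0.00237254, -0.00055503,  0.00113345,  0.00047776,
       -0.00123159]), 'joint_torque': array([-2.37898275e-04, -5.45612419e+01, -2.74324501e+01,  6.43999712e-02,
        1.88625406e-02, -3.76653588e-05]), 'ee_pos': array([234.46171446, 579.07587832, 404.00785873]), 'orientation': array([-6.00575749e-01, -3.08337048e+00,  2.08216163e-03]), 'ft_force': array([0.44513625, 0.19507796, 1.2216191 ]), 'moment': array([-0.00895091,  0.02133704,  0.00603391]), 'grasp_force': 0.0, 'width': 87.8534061892202}
```

View pics/top0.png

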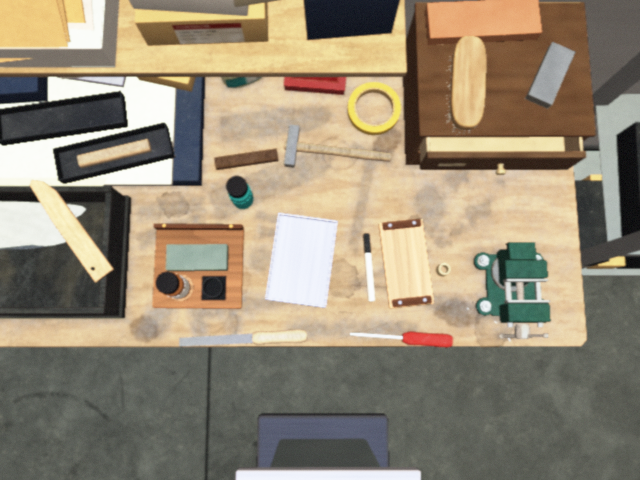

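View pics/side0.png

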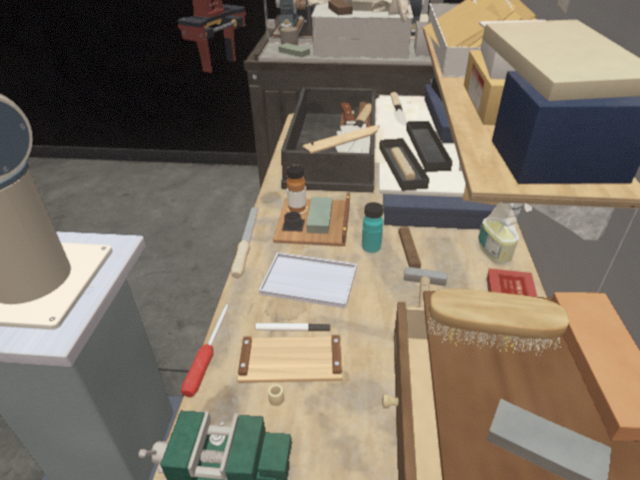

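Top view: the amber jar's cap is at (168,284), the loupe at (213,288), the stone at (197,257), the tray at (302,260), and the base at (406,262). Look-alikes: the turquoise jar at (240,192) is excluded by its colour, the ferrule ring at (444,269) is not the loupe, and the grey stone in the side view at (548,440) is not green. I'll check the choice in a close crop and measure.

Run:
```python
from h import *
d=dict(np.load('pics/top0.npz'));im=d['pixels'];hsv=cv2.cvtColor(im,cv2.COLOR_RGB2HSV)
c=im[205:325,135:455,::-1];cv2.imwrite('pics/crop1.png',cv2.resize(c,(800,300),interpolation=cv2.INTER_CUBIC))
s=dict(np.load('pics/side0.npz'));c=s['pixels'][155:255,250:400,::-1];cv2.imwrite('pics/crop2.png',cv2.resize(c,(750,500),interpolation=cv2.INTER_CUBIC))
def big(m,box,n):
    x0,y0,x1,y1=box;k=np.zeros(m.shape,np.uint8);k[y0:y1,x0:x1]=m[y0:y1,x0:x1]
    cs,_=cv2.findContours(k,cv2.RETR_EXTERNAL,cv2.CHAIN_APPROX_NONE);c=max(cs,key=cv2.contourArea)
    r=cv2.minAreaRect(c);print(n,r,cv2.contourArea(c));return cv2.boxPoints(r)
H,S,V=[hsv[...,i].astype(int) for i in range(3)]
def rep(n,b,z):
    w=np.array([ray(d,*(p),z) for p in b]);print(n,w[:,:2].round(1).tolist(),w.mean(0).round(1))
    e=w[1]-w[0];f=w[2]-w[1];print('  sizes',np.linalg.norm(e).round(1),np.linalg.norm(f).round(1),'ang',np.degrees([np.arctan2(e[1],e[0]),np.arctan2(f[1],f[0])]).round(1))
rep('stone',big(((H>50)&(H<100)&(S>40)).astype(np.uint8)*255,(155,235,245,280),'stone'),34)
rep('tray',big(((S<35)&(V>150)).astype(np.uint8)*255,(255,205,345,315),'tray'),12)
rep('loupe',big((V<60).astype(np.uint8)*255,(195,270,235,305),'loupe/pad'),15)
rep('cap',big((V<60).astype(np.uint8)*255,(150,268,183,300),'cap'),115)
rep('caddy',big(((H<14)&(S>105)&(V>70)).astype(np.uint8)*255,(145,220,250,315),'caddy'),12)
rep('base',big(((H<30)&(S>60)&(V>205)).astype(np.uint8)*255,(375,210,440,312),'base'),14)
```

```text
Traceback (most recent call last):
ValueError: max() iterable argument is empty
```

View pics/crop1.png

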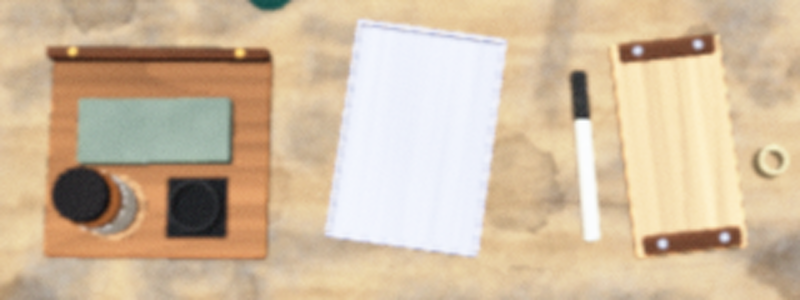

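View pics/crop2.png

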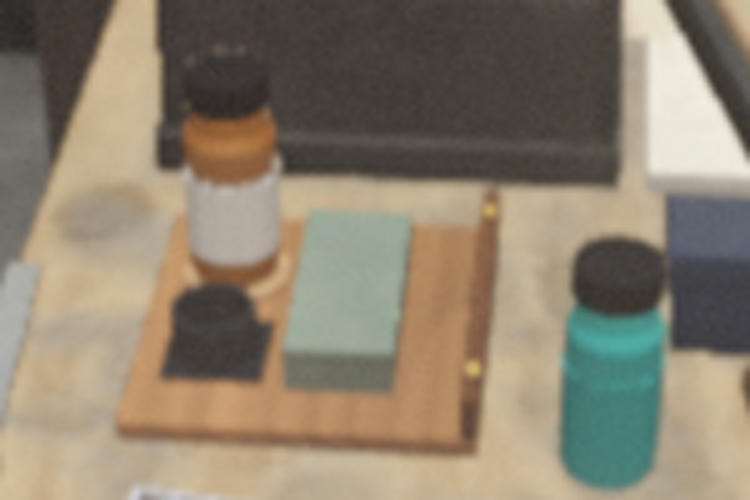

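The crops show the amber jar on the cork (cap near top (168,283)), the loupe on the black pad (213,287), and the sage-green stone (197,257). The choice holds, so I'm measuring with looser masks.

```bash
cat > m.py <<'E'
from h import *
def big(m,box):
    x0,y0,x1,y1=box;k=np.zeros(m.shape,np.uint8);k[y0:y1,x0:x1]=m[y0:y1,x0:x1]
    cs,_=cv2.findContours(k,cv2.RETR_EXTERNAL,cv2.CHAIN_APPROX_NONE);c=max(cs,key=cv2.contourArea)
    return c[:,0,:].astype(float)
def rect(d,n,c,z):
    w=np.array([ray(d,*p,z)[:2] for p in c],np.float32)
    r=cv2.minAreaRect(w);b=cv2.boxPoints(r);e,f=b[1]-b[0],b[2]-b[1]
    if np.linalg.norm(f)>np.linalg.norm(e):e,f=f,e
    print(n,'c',np.round(r[0],1),'size',np.linalg.norm(e).round(1),np.linalg.norm(f).round(1),'long ang',(np.degrees(np.arctan2(e[1],e[0]))%180).round(1))
E
python3 - <<'E'
from m import *
d=dict(np.load('pics/top0.npz'));im=d['pixels'];hsv=cv2.cvtColor(im,cv2.COLOR_RGB2HSV)
H,S,V=[hsv[...,i].astype(int) for i in range(3)]
f=lambda m:m.astype(np.uint8)*255
for n,(u,v) in dict(stone=(197,257),tray=(302,260),board=(195,240),base=(406,262),pad=(204,279),table=(265,230)).items(): print(n,hsv[v,u])
for n,m,b,z in [('stone',(H>40)&(H<100),(155,235,245,280),34),('tray',(S<40)&(V>150),(255,205,345,315),12),
 ('pad+loupe',V<75,(195,270,235,305),15),('cap',V<75,(150,268,183,300),115),('caddy',(H<13)&(S>90),(145,228,250,315),12),
 ('base+stops',((S>70)&(V>215))|((V<130)&(S>80)),(378,212,436,312),14)]:
    try: rect(d,n,big(f(m),b),z)
    except Exception as e: print(n,e)
# manual corners from crop1 (x2.5)
g=lambda L,z:np.array([ray(d,135+x/2.5,205+y/2.5,z)[:2] for x,y in L]).round(1).tolist()
print('stone',g([(79,99),(229,97),(229,162),(79,162)],34))
print('caddy front',g([(44,256),(268,258)],12),'rail top back',g([(47,49),(270,49)],32))
print('tray',g([(360,20),(505,40),(476,256),(325,236)],12))
print('stops',g([(611,44),(720,35),(746,246),(637,258)],24))
print('capc',g([(82,195)],115),'loupe c',g([(195,205)],37),'pad',g([(168,179),(227,179),(227,237),(167,237)],15))
s=dict(np.load('pics/side0.npz'))
print('box wall top edge px128 z0..',ray(d,128,187,0),ray(d,128,187,80), 'turq',ray(d,238,187,100))
E
```

```text
stone [ 71  30 180]
tray [115  11 251]
board [ 12 135 183]
base [ 20  65 246]
pad [135  23  44]
table [ 17  74 201]
stone c [514.7 230.8] size 105.9 43.0 long ang 90.0
tray c [513.9  45.5] size 162.5 112.4 long ang 172.2
pad+loupe c [461.4 202.6] size 39.5 39.4 long ang 90.0
cap c [461.3 260. ] size 34.4 34.1 long ang 2.2
caddy c [465.3 198.7] size 59.6 53.9 long ang 90.0
base+stops c [ 510.6 -127.1] size 181.1 67.7 long ang 178.9
stone [[536.9, 284.5], [538.3, 177.8], [491.8, 176.7], [491.8, 282.7]]
caddy front [[426.9, 310.4], [425.5, 150.4]] rail top back [[573.6, 309.5], [573.5, 149.6]]
tray [[599.2, 86.4], [584.2, -19.9], [426.9, 2.0], [441.1, 109.9]]
stops [[578.7, -96.0], [585.4, -175.0], [433.2, -188.5], [424.8, -111.4]]
capc [[460.5, 259.4]] loupe c [[461.1, 199.3]] pad [[481.8, 223.0], [481.8, 180.6], [440.2, 179.6], [440.2, 222.4]]
box wall top edge px128 z0.. [651.62575958 369.90581786   0.        ] [630.28630316 343.86263585  80.        ] turq [624.88615731 151.0155099  100.        ]
```

The masks and corners agree. Estimates in mm:

| Thing | x | y | Yaw |
|---|---|---|---|
| Caddy origin | 500 | 230 | about 0° |
| Jar | 461 | 260 | – |
| Loupe | 461 | 200 | – |
| Stone | 515 | 230.5 | – |
| Tray | 513 | 45 | −8° |
| Base | 505.5 | −142.7 | about +5° |

I'm moving above the jar and turning the closing line onto y.

Emit:
step_arm([
  [[0.453,-0.638,0,0,0,0.551,1],[0.453,-0.638,0,0,0,0.551,1],[0.453,-0.638,0,0,0,0.551,1],[0.453,-0.638,0,0,0,0.551,1],[0.453,-0.638,0,0,0,0.551,1]],
])

```text
t: 0.72
ee_pos: [348.3, 418.6, 404.4]
orientation: [-0.3, -3.127, 0.001]
ft_force: [0.2, -0.7, 0.5]
width: 87.8
grasp_force: 0.0
```

Emit:
step_arm([
  [[0.453,-0.638,0,0,0,0.551,1],[0.453,-0.638,0,0,0,0.551,1],[0.453,-0.638,0,0,0,0.551,1],[0.453,-0.638,0,0,0,0.551,1],[0.453,-0.638,0,0,0,0.551,1]],
])

```text
t: 1.35
ee_pos: [461.6, 259.1, 404.5]
orientation: [0.002, -3.141, 0.0]
ft_force: [-0.0, 0.7, 0.4]
width: 87.7
grasp_force: 0.0
```

Emit:
step_arm([
  [[0,0,-0.7,0,0,0,1],[0,0,-0.7,0,0,0,1],[0,0,0,0,0,0,1],[0,0,0,0,0,0,1],[0,0,0,0,0,0,1]],
])

```text
t: 1.98
ee_pos: [461.5, 260.7, 336.1]
orientation: [-0.0, 3.139, 0.002]
ft_force: [-0.4, 0.2, -0.6]
width: 87.5
grasp_force: 0.0
```

Run:
```python
from h import *
d=shot('side','side1');o=readout.get_obs();p=np.array(o['ee_pos']);print(p)
for q in [(461,260,115),(461,260,15),p-[0,0,163]]:print(q,proj(d,q))
c=d['pixels'][120:260,230:380,::-1];cv2.imwrite('pics/crop3.png',cv2.resize(c,(600,560),interpolation=cv2.INTER_CUBIC))
```

```text
[461.39174543 260.63532639 336.02511088]
(461, 260, 115) [292.71346726 169.15240222]
(461, 260, 15) [294.87848925 209.04971125]
[461.39174543 260.63532639 173.02511088] [291.56841075 143.5293471 ]
```

View pics/crop3.png

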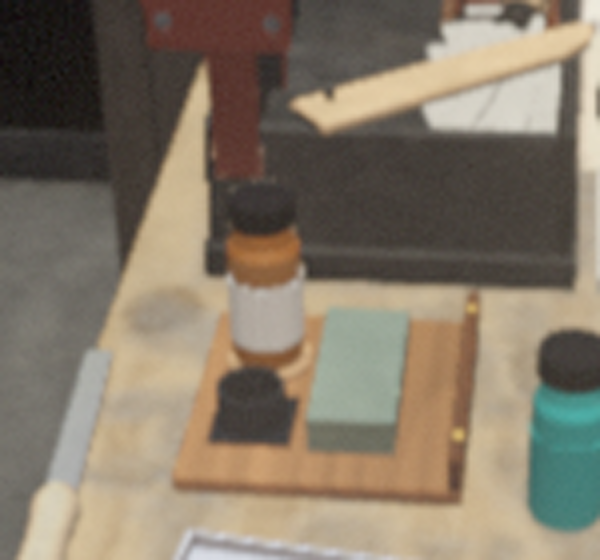

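Run:
```python
from h import *
d=dict(np.load('pics/side1.npz'));im=d['pixels'];hsv=cv2.cvtColor(im,cv2.COLOR_RGB2HSV).astype(int)
print('near finger tip pred',proj(d,(461.4,211,154)),proj(d,(461.4,211,174)),'far',proj(d,(461.4,311,154)))
for v in (135,145,155,160):
    r=im[v,270:310].astype(int);m=np.where((r[:,0]>r[:,1]+35))[0];print(v,'red cols',270+m.min() if len(m) else None,270+m.max() if len(m) else None)
for v in (182,186,190,200): 
    print(v,im[v,282:312].tolist() if v==182 else '', [270+i for i in range(45) if (hsv[v,270+i,1]<70 and hsv[v,270+i,2]>120)][:1])
# jar bottom/cap, pad & stone corners
for n,z,L in [('jarbody z70 centre',70,[(230+264/4,120+300/4)]),('pad corners',15,[(230+223/4,120+397/4),(230+298/4,120+402/4),(230+291/4,120+446/4),(230+210/4,120+440/4)]),('stone top',34,[(230+330/4,120+310/4),(230+408/4,120+311/4),(230+397/4,120+428/4),(230+308/4,120+423/4)]),('board',12,[(230+175/4,120+485/4),(230+460/4,120+498/4),(230+220/4,120+318/4)])]:
    print(n,[ray(d,u,v,z)[:2].round(1).tolist() for u,v in L])
print(proj(d,(461,260,65)),proj(d,(461,240,65)))
```

```text
near finger tip pred [288.44295178 163.85434041] [287.8889934  154.62380453] far [295.39365404 141.08267679]
135 red cols 291 291
145 red cols 292 292
155 red cols 289 292
160 red cols 285 293
182 [[74, 70, 63], [74, 67, 63], [74, 70, 65], [80, 72, 66], [107, 80, 63], [144, 94, 59], [156, 103, 58], [155, 101, 56], [155, 101, 58], [152, 100, 58], [151, 99, 55], [152, 98, 53], [154, 102, 60], [154, 103, 62], [154, 101, 57], [160, 110, 66], [159, 105, 61], [159, 104, 58], [164, 108, 64], [164, 107, 61], [164, 106, 57], [160, 103, 58], [143, 94, 64], [107, 89, 78], [89, 86, 78], [91, 87, 80], [90, 84, 76], [91, 86, 79], [90, 85, 77], [89, 84, 76]] [272]
186  [270]
190  [270]
200  [270]
jarbody z70 centre [[469.8, 231.4]]
pad corners [[446.8, 219.6], [487.5, 218.1], [488.7, 178.6], [445.9, 180.5]]
stone top [[498.4, 280.5], [541.6, 282.8], [544.3, 172.6], [498.7, 173.4]]
board [[433.4, 145.0], [578.3, 145.7], [432.3, 301.5]]
[293.82832517 189.69714987] [292.52035298 194.66144401]
```

The side view puts the jar at about (295.8,170) at the cap and (297,209) at the foot. Relative to the finger that is roughly 2–3 mm further in +x, which is fine for the grasp. Going down and closing.

Emit:
step_arm([
  [[0.01,0,-0.427,0,0,0,1],[0.01,0,-0.427,0,0,0,1],[0.01,0,-0.427,0,0,0,1],[0.01,0,-0.427,0,0,0,1],[0,0,-0.427,0,0,0,1]],
])

```text
t: 2.65
ee_pos: [463.5, 260.7, 228.2]
orientation: [-0.0, 3.14, 0.001]
ft_force: [-0.1, 0.3, -0.2]
width: 87.8
grasp_force: 0.0
```

Emit:
step_arm([
  [[0,0,0,0,0,0,1],[0,0,0,0,0,0,0.7],[0,0,0,0,0,0,0.6],[0,0,0,0,0,0,0.53],[0,0,0,0,0,0,0.5]],
])

```text
t: 3.28
ee_pos: [463.2, 260.4, 228.3]
orientation: [0.0, 3.141, 0.0]
ft_force: [0.6, 0.7, -0.6]
width: 51.3
grasp_force: 0.0
```

Emit:
step_arm([
  [[0,0,0,0,0,0,0.47],[0,0,0,0,0,0,0.44],[0,0,0,0,0,0,0.2],[0,0,0,0,0,0,0.2],[0,0,0,0,0,0,0.2]],
])

```text
t: 3.9
ee_pos: [463.2, 260.4, 228.0]
orientation: [0.0, 3.141, 0.0]
ft_force: [-0.0, 2.2, 2.6]
width: 39.3
grasp_force: 30.0
```

Emit:
step_arm([
  [[0,0,0.2,0,0,0,0.2],[0,0,0.5,0,0,0,0.2],[0,0,0.5,0,0,0,0.2],[0.1,-0.2,0,0,0,0,0.2],[0.2,-0.5,0,0,0,0,0.2]],
])

```text
t: 4.53
ee_pos: [478.0, 224.8, 287.6]
orientation: [0.002, -3.141, 0.0]
ft_force: [0.8, 0.4, -1.0]
width: 39.6
grasp_force: 30.0
```

Emit:
step_arm([
  [[0.24,-0.6,0,0,0,0,0.2],[0.3,-0.7,0,0,0,0,0.2],[0.3,-0.7,0,0,0,0,0.2],[0.3,-0.7,0,0,0,0,0.2],[0.2,-0.52,0,0,0,0,0.2]],
])

```text
t: 5.15
ee_pos: [545.1, 62.0, 286.8]
orientation: [-0.002, -3.14, 0.001]
ft_force: [0.4, 0.4, -1.8]
width: 39.3
grasp_force: 30.0
```

Emit:
step_arm([
  [[0.2,-0.5,0,0,0,0,0.2],[0,0,-0.3,0,0,0,0.2],[0,0,-0.4,0,0,0,0.2],[0,0,-0.4,0,0,0,0.2],[0,0,0,0,0,0,0.2]],
])

```text
t: 5.78
ee_pos: [553.5, 39.6, 230.3]
orientation: [0.0, -3.136, 0.0]
ft_force: [-0.0, -0.2, -1.1]
width: 39.7
grasp_force: 30.0
```

Emit:
step_arm([
  [[0,0,-0.14,0,0,0,0.2],[0,0,-0.1,0,0,0,0.2],[0,0,-0.03,0,0,0,0.2],[0,0,0,0,0,0,0.2],[0,0,0,0,0,0,0.2]],
])

```text
t: 6.4
ee_pos: [555.2, 39.3, 219.7]
orientation: [0.0, 3.141, 0.0]
ft_force: [0.5, -0.5, -1.4]
width: 39.3
grasp_force: 30.0
```

Emit:
step_arm([
  [[0,0,-0.03,0,0,0,0.2],[0,0,-0.03,0,0,0,0.2],[0,0,0,0,0,0,0.2],[0,0,0,0,0,0,0.2],[0,0,0,0,0,0,0.2]],
])

```text
t: 7.02
ee_pos: [555.1, 39.3, 216.5]
orientation: [0.0, 3.142, -0.0]
ft_force: [0.5, 0.2, -1.9]
width: 39.4
grasp_force: 30.0
```

Run:
```python
from h import *
d=shot('side','side2');print(readout.get_obs()['ft_force'])
c=d['pixels'][200:320,240:390,::-1];cv2.imwrite('pics/crop4.png',cv2.resize(c,(750,600),interpolation=cv2.INTER_CUBIC))
```

```text
[-0.34065751 -0.50099897 -1.20269469]
```

View pics/crop4.png

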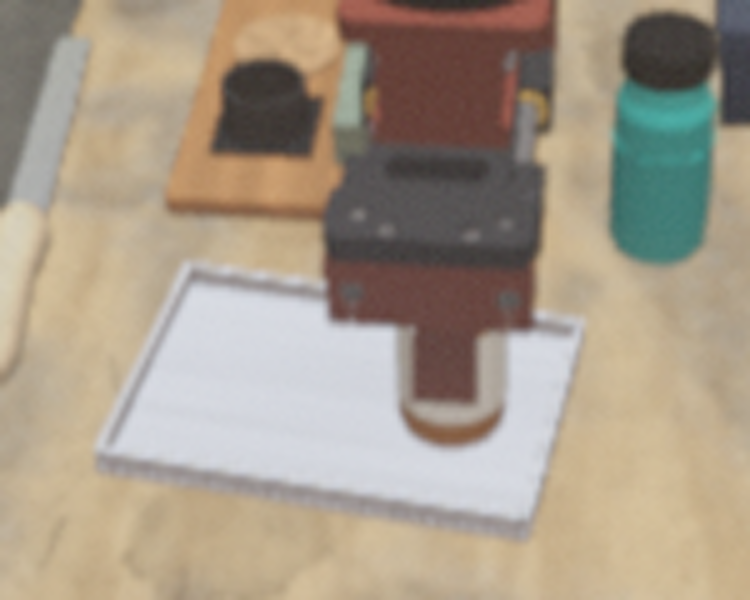

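The jar stands inside the tray (foot at about crop (450,435)). Set it down, release it and go for the loupe.

Emit:
step_arm([
  [[0,0,-0.02,0,0,0,0.2],[0,0,0,0,0,0,0.5],[0,0,0,0,0,0,0.7],[0,0,0,0,0,0,0.8],[0,0,0,0,0,0,0.8]],
])

```text
t: 7.7
ee_pos: [555.1, 39.3, 215.4]
orientation: [-0.0, -3.142, 0.0]
ft_force: [0.1, -0.1, -0.3]
width: 68.9
grasp_force: 0.0
```

Emit:
step_arm([
  [[0,0,0.2,0,0,0,0.8],[0,0,0.6,0,0,0,0.8],[0,0,1,0,0,0,0.8],[-0.2,0.35,0,0,0,0,1],[-0.4,0.7,0,0,0,0,1]],
])

```text
t: 8.32
ee_pos: [524.9, 92.0, 306.2]
orientation: [0.004, 3.14, 0.001]
ft_force: [0.2, 0.4, -0.9]
width: 85.9
grasp_force: 0.0
```

Emit:
step_arm([
  [[-0.4,0.7,0,0,0,0,1],[-0.4,0.7,0,0,0,0,1],[-0.432,0.774,0,0,0,0,1],[0,0,-0.6,0,0,0,1],[0,0,-0.6,0,0,0,1]],
])

```text
t: 8.95
ee_pos: [462.5, 201.5, 244.8]
orientation: [-0.003, 3.141, 0.0]
ft_force: [0.6, -0.1, -0.3]
width: 87.7
grasp_force: 0.0
```

Emit:
step_arm([
  [[0,0,0,0,0,0,1],[0,0,0,0,0,0,1],[0,0,0,0,0,0,1],[0,0,0,0,0,0,1],[0,0,0,0,0,0,1]],
])

```text
t: 9.57
ee_pos: [463.6, 200.4, 245.9]
orientation: [0.001, 3.141, 0.001]
ft_force: [-0.1, -1.0, 0.4]
width: 87.9
grasp_force: 0.0
```

Run:
```python
from h import *
d=shot('side','side3');e=shot('top','top3')
p=np.array(readout.get_obs()['ee_pos']);print(p)
print('near finger pred',proj(d,p-[0,50,182]),'tip',proj(d,p-[0,0,182]),'loupe top pred',proj(d,(463.5,200.5,37)))
c=d['pixels'][150:300,230:390,::-1];c=cv2.resize(c,(640,600),interpolation=cv2.INTER_CUBIC)[:, :500]
t=e['pixels'][210:330,140:260,::-1];t=cv2.resize(t,(300,300),interpolation=cv2.INTER_CUBIC)
o=np.zeros((600,800,3),np.uint8);o[:,:500]=c;o[:300,500:]=t;cv2.imwrite('pics/crop5.png',o)
```

```text
[463.55818796 200.45003686 245.70410905]
near finger pred [287.44861441 219.53065723] tip [291.07752109 205.53118229] loupe top pred [291.6935291  216.22126579]
```

View pics/crop5.png

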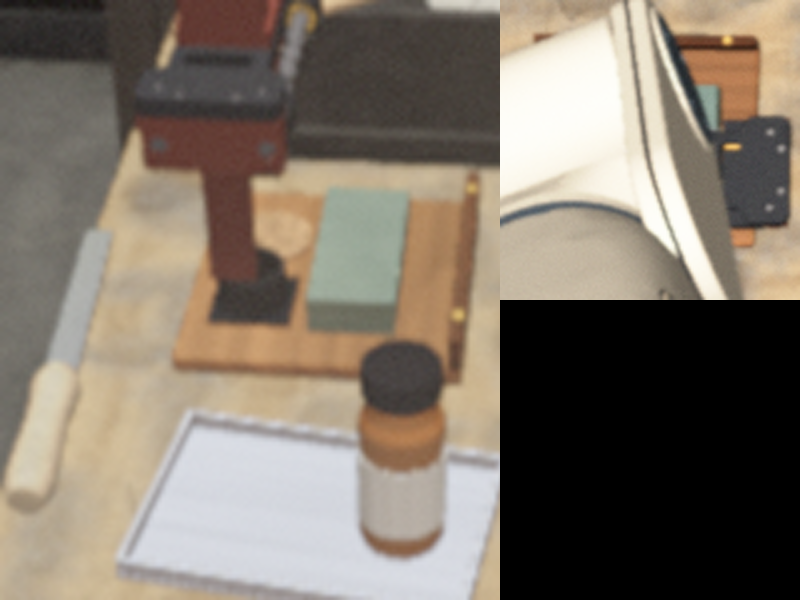

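The loupe is centred under the fingers along x (its middle at about px 293.1, predicted 292.9). Descending and gripping.

Emit:
step_arm([
  [[0,0,-0.4,0,0,0,1],[0,0,-0.3,0,0,0,1],[0,0,-0.2,0,0,0,1],[0,0,0,0,0,0,0.7],[0,0,0,0,0,0,0.55]],
])

```text
t: 10.3
ee_pos: [463.6, 200.6, 200.6]
orientation: [0.0, 3.141, 0.0]
ft_force: [-0.5, 0.5, -0.1]
width: 71.4
grasp_force: 0.0
```

Emit:
step_arm([
  [[0,0,0,0,0,0,0.48],[0,0,0,0,0,0,0.44],[0,0,0,0,0,0,0.2],[0,0,0,0,0,0,0.2],[0,0,0,0,0,0,0.2]],
])

```text
t: 10.92
ee_pos: [463.5, 200.5, 200.6]
orientation: [0.0, 3.141, 0.0]
ft_force: [-0.7, 0.2, 2.5]
width: 35.9
grasp_force: 30.0
```

Emit:
step_arm([
  [[0,0,0.3,0,0,0,0.2],[0,0,0.5,0,0,0,0.2],[0.03,-0.41,0,0,0,0,0.2],[0.05,-0.7,0,0,0,0,0.2],[0.05,-0.7,0,0,0,0,0.2]],
])

```text
t: 11.55
ee_pos: [470.1, 109.3, 241.4]
orientation: [-0.001, 3.141, 0.0]
ft_force: [0.0, 0.4, -0.9]
width: 35.8
grasp_force: 30.0
```

Emit:
step_arm([
  [[0.05,-0.7,0,0,0,0,0.2],[0.05,-0.5,0,0,0,0,0.2],[0,0,-0.4,0,0,0,0.2],[0,0,-0.4,0,0,0,0.2],[0,0,-0.15,0,0,0,0.2]],
])

```text
t: 12.18
ee_pos: [474.8, 49.8, 192.8]
orientation: [-0.001, -3.141, 0.0]
ft_force: [-0.5, -0.3, -0.2]
width: 35.7
grasp_force: 30.0
```

Emit:
step_arm([
  [[0,0,-0.07,0,0,0,0.2],[0,0,-0.01,0,0,0,0.2],[0,0,0,0,0,0,0.2],[0,0,0,0,0,0,0.2],[0,0,0,0,0,0,0.2]],
])

```text
t: 12.8
ee_pos: [475.0, 50.0, 189.1]
orientation: [0.0, 3.141, 0.0]
ft_force: [0.6, -0.2, -1.0]
width: 36.1
grasp_force: 30.0
```

Emit:
step_arm([
  [[0,0,0,0,0,0,0.5],[0,0,0,0,0,0,0.62],[0,0,0,0,0,0,0.62],[0,0,0.3,0,0,0,0.62],[0,0,0.7,0,0,0,0.62]],
])

```text
t: 13.42
ee_pos: [474.5, 49.9, 239.1]
orientation: [-0.0, -3.139, 0.0]
ft_force: [0.3, -0.2, -0.1]
width: 54.3
grasp_force: 0.0
```

Emit:
step_arm([
  [[0,0,0.8,0,0,0,0.7],[0,0.3,0,0,0,-1,0.7],[0,0.31,0,0,0,-1,0.7],[0.05,0.3,0,0,0,-1,0.7],[0.05,0.3,0,0,0,-1,0.7]],
])

```text
t: 14.05
ee_pos: [480.0, 111.0, 280.0]
orientation: [0.441, 3.11, 0.0]
ft_force: [0.1, -0.2, 0.6]
width: 61.6
grasp_force: 0.0
```

Emit:
step_arm([
  [[0.05,0.3,0,0,0,-1,0.7],[0.05,0.3,0,0,0,-1,0.7],[0.05,0.3,0,0,0,-1,0.7],[0.1,0.3,0,0,0,-1,0.7],[0.1,0.3,0,0,0,-1,0.7]],
])

```text
t: 14.68
ee_pos: [497.5, 186.0, 280.0]
orientation: [0.974, 2.986, 0.001]
ft_force: [-0.6, -0.0, -0.4]
width: 61.5
grasp_force: 0.0
```

Emit:
step_arm([
  [[0.1,0.3,0,0,0,-1,0.7],[0.1,0.3,0,0,0,-1,0.7],[0.1,0.3,0,0,0,-1,0.7],[0.1,0,0,0,0,-1,0.7],[0,0,0,0,0,-1,0.7]],
])

```text
t: 15.3
ee_pos: [517.7, 230.8, 280.0]
orientation: [1.477, 2.772, 0.001]
ft_force: [-0.5, 0.9, 0.2]
width: 61.3
grasp_force: 0.0
```

Emit:
step_arm([
  [[0,0,0,0,0,-1,0.7],[0,0,0,0,0,-1,0.7],[0,0,0,0,0,-1,0.7],[0,0,0,0,0,-1,0.7],[0,0,0,0,0,-1,0.7]],
])

```text
t: 15.92
ee_pos: [517.4, 230.5, 280.0]
orientation: [1.937, 2.473, 0.001]
ft_force: [0.5, 0.3, -0.8]
width: 61.7
grasp_force: 0.0
```

Emit:
step_arm([
  [[0,0,0,0,0,-1,0.7],[0,0,0,0,0,-1,0.7],[0,0,0,0,0,-1,0.7],[0,0,0,0,0,-0.5,0.7],[0,0,-0.4,0,0,0,0.7]],
])

```text
t: 16.55
ee_pos: [518.1, 230.8, 260.6]
orientation: [2.221, 2.22, 0.005]
ft_force: [-0.0, -1.2, -0.8]
width: 61.4
grasp_force: 0.0
```

Emit:
step_arm([
  [[0,0,-0.3,0,0,0,0.7],[0,0,0,0,0,0,0.7],[0,0,0,0,0,0,0.7],[0,0,0,0,0,0,0.7],[0,0,0,0,0,0,0.7]],
])

```text
t: 17.18
ee_pos: [517.6, 230.6, 244.4]
orientation: [2.221, 2.221, 0.001]
ft_force: [0.8, 0.1, 0.1]
width: 61.4
grasp_force: 0.0
```

Run:
```python
from h import *
d=shot('side','side4')
o=readout.get_obs();p=np.array(o['ee_pos']);print(p,o['orientation'],o['qpos'].round(2))
for s in(-44,-31,31,44):print(s,proj(d,p+[s,0,-182]))
c=d['pixels'][150:300,230:390,::-1];cv2.imwrite('pics/crop6.png',cv2.resize(c,(640,600),interpolation=cv2.INTER_CUBIC))
```

```text
[517.56739433 230.54548641 244.28813357] [2.22139477e+00 2.22120598e+00 8.77059566e-04] [0.4  0.57 1.85 0.   0.72 0.4 ]
-44 [297.87627013 198.40340301]
-31 [304.01692958 198.66125233]
31 [333.46175407 199.897655  ]
44 [339.66913575 200.15830602]
```

View pics/crop6.png

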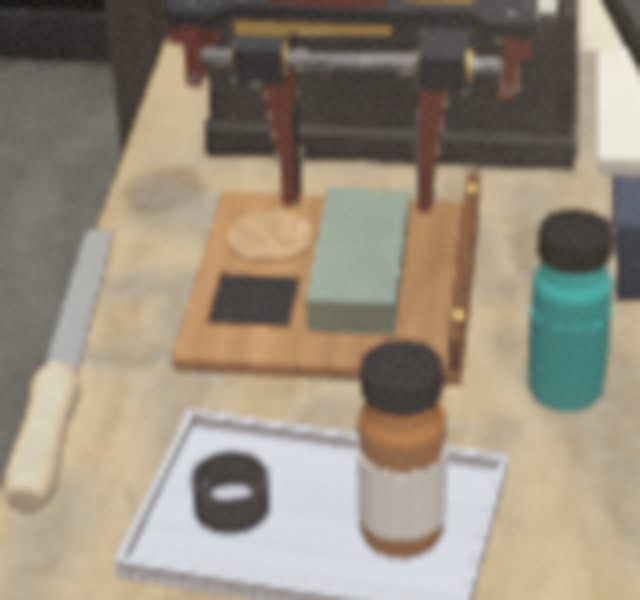

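Fingers straddle the stone evenly (inner faces at crop 300 and 417, stone 319–403). Both spots are clear, and the jar and loupe are upright in the tray. Gripping the stone.

Emit:
step_arm([
  [[0,0,-0.4,0,0,0,0.7],[0,0,-0.3,0,0,0,0.7],[0,0,-0.2,0,0,0,0.7],[0,0,-0.03,0,0,0,0.7],[0,0,0,0,0,0,0.62]],
])

```text
t: 17.85
ee_pos: [516.5, 230.3, 196.8]
orientation: [-2.221, -2.219, 0.006]
ft_force: [-4.1, 0.7, 6.7]
width: 56.0
grasp_force: 3.1
```

Emit:
step_arm([
  [[0,0,0,0,0,0,0.56],[0,0,0,0,0,0,0.53],[0,0,0,0,0,0,0.3],[0,0,0,0,0,0,0.3],[0,0,0,0,0,0,0.3]],
])

```text
t: 18.48
ee_pos: [517.4, 230.4, 197.1]
orientation: [-2.222, -2.221, 0.001]
ft_force: [-0.4, 0.9, -2.9]
width: 45.8
grasp_force: 30.0
```

Run:
```python
from m import *
d=shot('top');im=d['pixels'];hsv=cv2.cvtColor(im,cv2.COLOR_RGB2HSV).astype(int);H,S,V=[hsv[...,i] for i in range(3)]
s=shot('side','side5')
# dark stops: top view z 24; side view z 24
def stops(d,boxes,lab):
    h=cv2.cvtColor(d['pixels'],cv2.COLOR_RGB2HSV).astype(int);m=((h[...,2]<135)&(h[...,1]>70)).astype(np.uint8)*255
    for b in boxes: rect(d,lab,big(m,b),24)
stops(d,[(378,212,430,235),(385,290,440,312)],'top')
stops(s,[(235,332,256,380),(326,332,346,380)],'side')
c=s['pixels'][320:400,220:360,::-1];cv2.imwrite('pics/crop7.png',cv2.resize(c,(700,400),interpolation=cv2.INTER_CUBIC))
```

```text
top c [ 576.  -135.5] size 67.7 14.8 long ang 98.0
top c [ 437.2 -149.4] size 67.9 14.5 long ang 94.0
side c [ 438.1 -150.6] size 32.5 5.0 long ang 94.3
side c [ 582.5 -170.5] size 10.3 5.3 long ang 4.7
```

View pics/crop7.png

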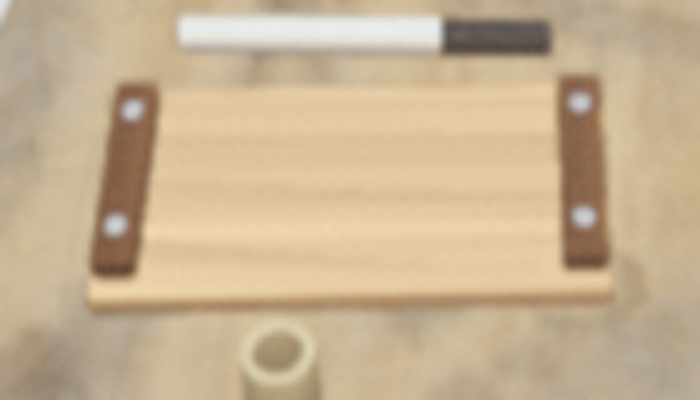

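Gripped at 45.8 mm. In the side view the base stops are at crop corners (122,85)–(95,270) and (598,77)–(606,262). Computing the base centre from both views.

Run:
```python
from h import *
s=dict(np.load('pics/side5.npz'))
q=np.array([ray(s,220+x/5,320+y/5,24)[:2] for x,y in [(122,85),(598,77),(606,262),(95,270)]]);print(q.round(1).tolist(),q.mean(0))
a=q[1]-q[0];b=q[2]-q[3];print(np.degrees(np.arctan2(a[1],a[0])),np.degrees(np.arctan2(b[1],b[0])),np.linalg.norm(a),np.linalg.norm(q[3]-q[0]))
```

```text
[[433.1, -118.5], [582.9, -103.0], [589.6, -173.3], [440.7, -188.4]] [ 511.57838223 -145.81076578]
5.90475291163862 5.774720495415889 150.54830625408033 70.2623902891348
```

Emit:
step_arm([
  [[0,0,0.2,0,0,0,0.3],[0,0,0.5,0,0,0,0.3],[0,0,0.7,0,0,0,0.3],[0,0,0.7,0,0,0,0.3],[0,0,0,0,0,0,0.3]],
])

```text
t: 19.2
ee_pos: [518.4, 230.9, 305.5]
orientation: [2.22, 2.22, 0.009]
ft_force: [0.2, -0.2, -3.7]
width: 46.0
grasp_force: 30.0
```

Emit:
step_arm([
  [[0,0,0.3,0,0,-1,0.3],[0,-0.355,0,0,0,-1,0.3],[0,-0.355,0,0,0,-1,0.3],[0,-0.355,0,0,0,-1,0.3],[0,-0.355,0,0,0,-1,0.3]],
])

```text
t: 19.82
ee_pos: [516.9, 158.8, 316.0]
orientation: [-2.575, -1.798, 0.003]
ft_force: [0.1, -0.9, -2.6]
width: 46.2
grasp_force: 30.0
```

Emit:
step_arm([
  [[0,-0.355,0,0,0,-1,0.3],[0,-0.355,0,0,0,-1,0.3],[0,-0.355,0,0,0,-1,0.3],[0,-0.355,0,0,0,-1,0.3],[0,-0.355,0,0,0,-1,0.3]],
])

```text
t: 20.45
ee_pos: [517.5, 69.6, 317.4]
orientation: [-2.85, -1.321, -0.0]
ft_force: [0.4, -0.3, -2.3]
width: 46.0
grasp_force: 30.0
```

Emit:
step_arm([
  [[0,-0.355,0,0,0,-1,0.3],[0,-0.355,0,0,0,-1,0.3],[0,-0.355,0,0,0,-1,0.3],[0,-0.355,0,0,0,-1,0.3],[0,-0.355,0,0,0,-1,0.3]],
])

```text
t: 21.08
ee_pos: [517.5, -19.2, 317.4]
orientation: [3.036, 0.806, 0.0]
ft_force: [0.2, -0.0, -2.5]
width: 46.2
grasp_force: 30.0
```

Emit:
step_arm([
  [[-0.05,-0.355,0,0,0,-1,0.3],[-0.05,-0.355,0,0,0,-1,0.3],[-0.05,-0.355,0,0,0,-1,0.3],[-0.05,-0.355,0,0,0,-1,0.3],[0,-0.355,0,0,0,-1,0.3]],
])

```text
t: 21.7
ee_pos: [507.2, -107.9, 317.4]
orientation: [-3.13, -0.266, 0.0]
ft_force: [-0.3, -1.0, -3.5]
width: 45.8
grasp_force: 30.0
```

Emit:
step_arm([
  [[0,-0.37,0,0,0,-1,0.3],[0,0,-0.5,0,0,-0.08,0.3],[0,0,-0.7,0,0,0,0.3],[0,0,-0.6,0,0,0,0.3],[0,0,0,0,0,0,0.3]],
])

```text
t: 22.32
ee_pos: [506.7, -125.6, 225.6]
orientation: [-3.136, -0.152, 0.007]
ft_force: [-0.4, 0.2, -1.7]
width: 45.8
grasp_force: 30.0
```

Run:
```python
from h import *
import time
d=shot('side','side6')
o=readout.get_obs();p=np.array(o['ee_pos']);print(p,o['orientation'],o['qpos'].round(2))
print('finger tip preds',[proj(d,p+[0,s,-182]).round(1) for s in(-30,0)])
c=d['pixels'][280:400,210:370,::-1];cv2.imwrite('pics/crop8.png',cv2.resize(c,(800,600),interpolation=cv2.INTER_CUBIC))
```

```text
[ 507.40663019 -125.69173823  226.94390428] [-3.13726631e+00 -1.53085962e-01  2.81845222e-03] [-0.27  0.56  1.95  0.    0.64  1.21]
finger tip preds [array([286.7, 350. ]), array([289.6, 334.5])]
```

View pics/crop8.png

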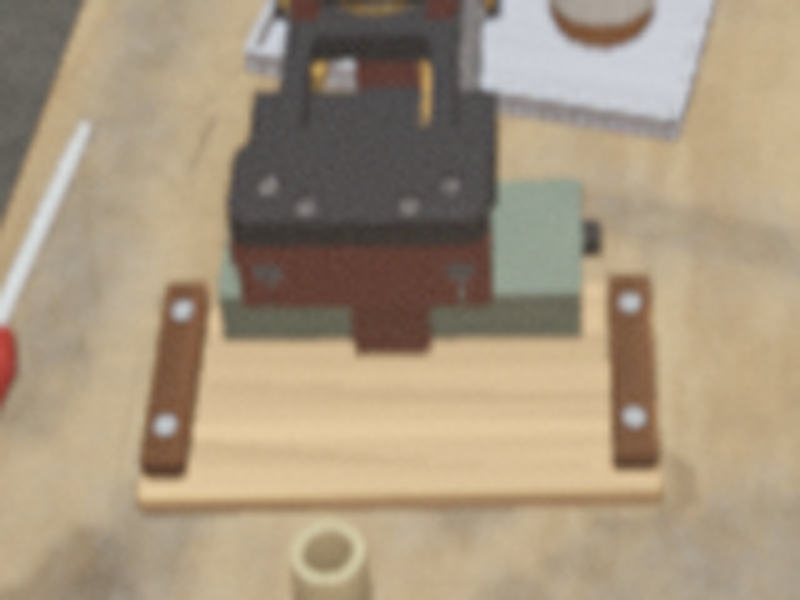

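Run:
```python
from h import *
d=dict(np.load('pics/side6.npz'))
zb=226.9-197.3+12
q=np.array([ray(d,210+x/5,280+y/5,z)[:2] for x,y,z in [(226,336,zb),(581,336,zb),(581,296,zb+22),(580,181,zb+22)]]);print(q.round(1).tolist())
m=(q[0]+q[1])/2;a=q[1]-q[0];t=np.arctan2(a[1],a[0]);n=np.array([-np.sin(t),np.cos(t)]);c=m+23*n
print('len',np.linalg.norm(a),'ang',np.degrees(t),'centre',c,'need',np.array([511.6,-145.8])-c, 'width', np.linalg.norm(q[3]-q[2]))
q=np.array([ray(d,210+x/5,280+y/5,24)[:2] for x,y in [(167,285),(650,276),(658,464),(143,472)]]);print('base',q.mean(0))
```

```text
[[458.9, -151.6], [565.1, -142.9], [565.4, -146.3], [561.3, -100.8]]
len 106.46801294033949 ang 4.666478022288399 centre [ 510.12397524 -124.34549244] need [  1.47602476 -21.45450756] width 45.70221412945784
base [ 511.38629597 -146.07639205]
```

Relative to the base in the same view, the stone needs about +1 mm in x and −20 mm in y. Shifting and lowering to just above the base.

Emit:
step_arm([
  [[0.02,-0.2,0,0,0,0,0.3],[0,-0.2,-0.1,0,0,0,0.3],[0,0,-0.2,0,0,0,0.3],[0,0,-0.15,0,0,0,0.3],[0,0,0,0,0,0,0.3]],
])

```text
t: 23.0
ee_pos: [508.1, -145.0, 204.0]
orientation: [-3.137, -0.156, 0.003]
ft_force: [0.3, -0.5, -2.9]
width: 46.0
grasp_force: 30.0
```

Run:
```python
from h import *
d=shot('side','side7')
o=readout.get_obs();p=np.array(o['ee_pos']);print(p,o['orientation'])
c=d['pixels'][300:400,220:360,::-1];cv2.imwrite('pics/crop9.png',cv2.resize(c,(800,571),interpolation=cv2.INTER_CUBIC))
```

```text
[ 508.25622068 -145.02598808  204.40904039] [-3.13726610e+00 -1.55706007e-01  1.79374758e-03]
```

View pics/crop9.png

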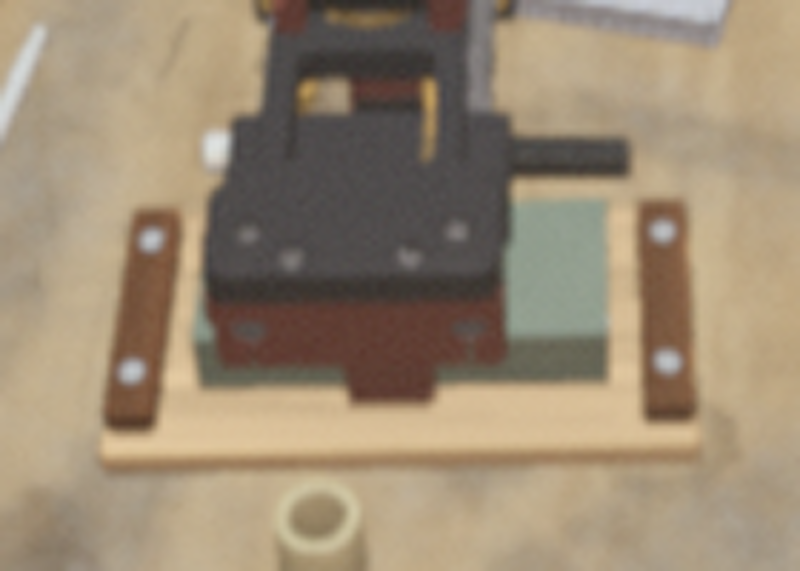

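The stone hovers over the base between the stops: bottom edge at crop (202,387)–(607,380), base front edge at y≈455.

Run:
```python
from h import *
d=dict(np.load('pics/side7.npz'));k=5.714
R=lambda x,y,z:ray(d,220+x/k,300+y/k,z)[:2]
zb=19.1
q=[R(202,387,zb),R(607,381,zb),R(607,335,zb+22),R(606,200,zb+22)]
a=q[1]-q[0];t=np.arctan2(a[1],a[0]);n=np.array([-np.sin(t),np.cos(t)]);c=(q[0]+q[1])/2+23*n
c2=(q[2]+q[3])/2-54*np.array([np.cos(t),np.sin(t)])
print('stone',c,c2,np.degrees(t),np.linalg.norm(a))
e=np.array([R(102,457,14),R(700,451,14)]);b=e[1]-e[0];u=np.arctan2(b[1],b[0]);n=np.array([-np.sin(u),np.cos(u)])
print('base front-based',e.mean(0)+40*n,np.degrees(u),np.linalg.norm(b))
s=np.array([R(137,210,24),R(685,201,24),R(692,415,24),R(107,425,24)]);print('stops',s.mean(0))
```

```text
stone [ 511.53030803 -143.57165437] [ 511.08543892 -146.62768053] 5.722706113866079 105.9631929622093
base front-based [ 511.4970398  -144.63002437] 5.384749666639414 154.052778710485
stops [ 511.39667409 -145.85075687]
```

Stone and base agree within about 1 mm and 0.3°. Lowering.

Emit:
step_arm([
  [[0,0,-0.05,0,0,0,0.3],[0,0,-0.03,0,0,0,0.3],[0,0,-0.02,0,0,0,0.3],[0,0,0,0,0,0,0.3],[0,0,0,0,0,0,0.3]],
])

```text
t: 23.68
ee_pos: [508.5, -145.3, 200.0]
orientation: [3.138, 0.155, 0.0]
ft_force: [-0.1, 0.2, -2.7]
width: 46.2
grasp_force: 30.0
```

Emit:
step_arm([
  [[0,0,-0.02,0,0,0,0.3],[0,0,0,0,0,0,0.3],[0,0,0,0,0,0,0.57],[0,0,0,0,0,0,0.65],[0,0,0,0,0,0,0.7]],
])

```text
t: 24.3
ee_pos: [508.6, -145.3, 199.1]
orientation: [3.138, 0.155, 0.001]
ft_force: [0.6, -0.0, -0.6]
width: 60.6
grasp_force: 0.0
```

Emit:
step_arm([
  [[0,0,0.2,0,0,0,0.7],[0,0,0.6,0,0,0,0.7],[0,0,0.8,0,0,0,0.7],[0,0.3,0.3,0,0,0,0.7],[0,0.6,0,0,0,-0.35,0.7]],
])

```text
t: 24.92
ee_pos: [508.8, -99.9, 295.4]
orientation: [3.139, 0.114, 0.005]
ft_force: [0.0, -0.4, -0.5]
width: 61.6
grasp_force: 0.0
```

Emit:
step_arm([
  [[-0.15,0.6,0,0,0,-0.5,0.66],[-0.15,0.7,0,0,0,-0.575,0.66],[-0.15,0.7,0,0,0,0,0.66],[-0.12,0.6,0,0,0,0,0.66],[-0.1,0.406,0,0,0,0,0.66]],
])

```text
t: 25.55
ee_pos: [474.0, 51.9, 293.6]
orientation: [-3.141, -0.001, 0.001]
ft_force: [0.0, 0.0, -0.5]
width: 57.9
grasp_force: 0.0
```

Emit:
step_arm([
  [[0,0,-0.4,0,0,0,0.66],[0,0,-0.5,0,0,0,0.66],[0,0,-0.3,0,0,0,0.66],[0,0,0,0,0,0,0.66],[0,0,0,0,0,0,0.66]],
])

```text
t: 26.18
ee_pos: [475.2, 50.1, 234.3]
orientation: [-3.142, 0.001, -0.001]
ft_force: [0.2, 0.2, -0.6]
width: 58.1
grasp_force: 0.0
```

Run:
```python
from h import *
d=shot('side','side8');o=readout.get_obs();print(o['ee_pos'],o['orientation'],o['qpos'].round(2))
c=d['pixels'][225:385,225:385,::-1];cv2.imwrite('pics/crop10.png',cv2.resize(c,(600,600),interpolation=cv2.INTER_CUBIC))
```

```text
[475.27498823  50.05889226 234.52462152] [-3.14150807e+00  9.50822569e-04 -1.59687472e-03] [0.08 0.5  2.05 0.   0.6  1.65]
```

View pics/crop10.png

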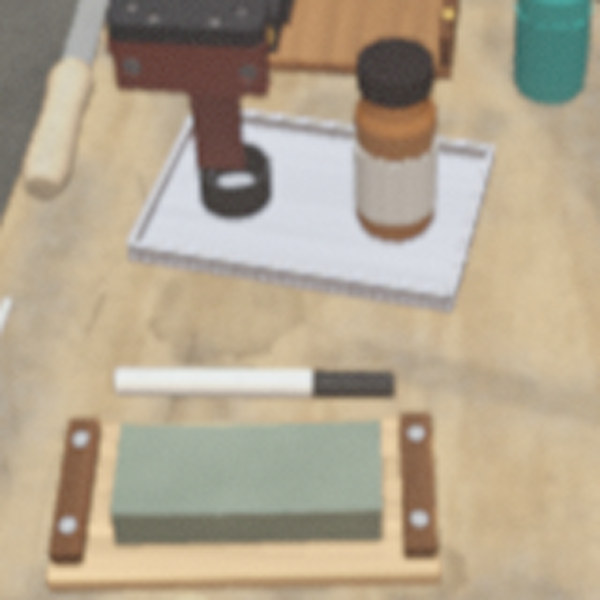

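The stone lies flat on the base between the stops (stone front edge at crop (114–382, 540), stops at 85 and 403). Both the loupe and the jar are upright in the tray. Gripping the loupe.

Emit:
step_arm([
  [[0,0,-0.4,0,0,0,0.66],[0,0,-0.3,0,0,0,0.66],[0,0,-0.17,0,0,0,0.66],[0,0,-0.02,0,0,0,0.6],[0,0,0,0,0,0,0.5]],
])

```text
t: 26.85
ee_pos: [475.1, 50.0, 189.6]
orientation: [-3.142, 0.001, -0.0]
ft_force: [-0.3, 0.4, -0.1]
width: 45.9
grasp_force: 0.0
```

Emit:
step_arm([
  [[0,0,0,0,0,0,0.46],[0,0,0,0,0,0,0.44],[0,0,0,0,0,0,0.2],[0,0,0,0,0,0,0.2],[0,0,0,0,0,0,0.2]],
])

```text
t: 27.48
ee_pos: [475.1, 50.0, 189.6]
orientation: [-3.142, 0.001, -0.001]
ft_force: [-1.5, 0.2, 5.2]
width: 35.9
grasp_force: 30.0
```

Emit:
step_arm([
  [[0,0,0.3,0,0,0,0.2],[0,0,0.6,0,0,0,0.2],[-0.03,0.41,0,0,0,0,0.2],[-0.05,0.7,0,0,0,0,0.2],[-0.05,0.7,0,0,0,0,0.2]],
])

```text
t: 28.1
ee_pos: [468.4, 141.3, 235.4]
orientation: [-3.141, 0.002, -0.001]
ft_force: [-0.8, 0.3, -0.2]
width: 35.7
grasp_force: 30.0
```

Emit:
step_arm([
  [[-0.05,0.7,0,0,0,0,0.2],[-0.052,0.5,0,0,0,0,0.2],[0,0,-0.3,0,0,0,0.2],[0,0,-0.25,0,0,0,0.2],[0,0,0,0,0,0,0.2]],
])

```text
t: 28.72
ee_pos: [462.8, 199.4, 205.6]
orientation: [3.14, -0.003, -0.005]
ft_force: [-0.3, -0.3, -0.3]
width: 35.7
grasp_force: 30.0
```

Run:
```python
from h import *
d=shot('side','side9');o=readout.get_obs();p=o['ee_pos'];print(p)
c=d['pixels'][170:270,240:380,::-1];cv2.imwrite('pics/crop11.png',cv2.resize(c,(800,571),interpolation=cv2.INTER_CUBIC))
```

```text
[463.13926443 199.55802747 206.11918079]
```

View pics/crop11.png

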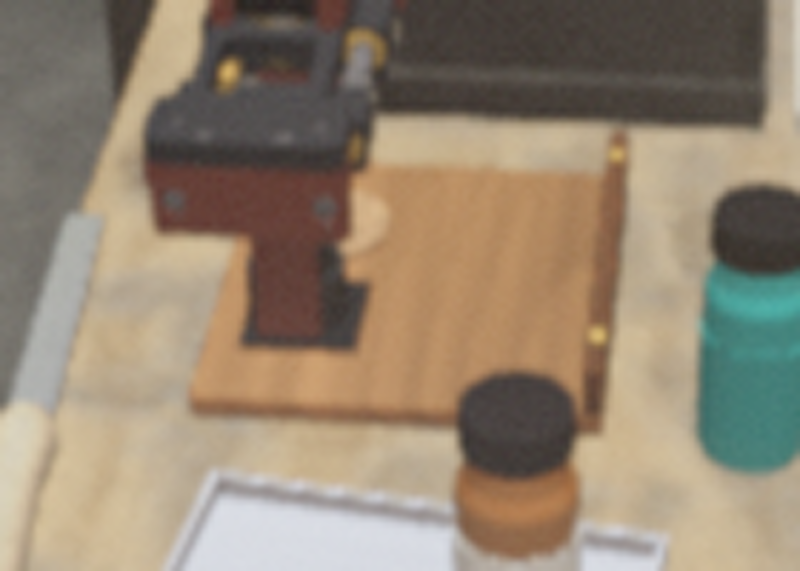

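Emit:
step_arm([
  [[0,0,-0.05,0,0,0,0.2],[0,0,-0.03,0,0,0,0.2],[0,0,-0.01,0,0,0,0.2],[0,0,0,0,0,0,0.2],[0,0,0,0,0,0,0.2]],
])

```text
t: 29.4
ee_pos: [463.4, 200.6, 202.5]
orientation: [-3.142, 0.001, -0.0]
ft_force: [-0.7, -1.0, -0.5]
width: 35.7
grasp_force: 30.0
```

Emit:
step_arm([
  [[0,0,-0.02,0,0,0,0.2],[0,0,0,0,0,0,0.2],[0,0,0,0,0,0,0.5],[0,0,0,0,0,0,0.65],[0,0,0,0,0,0,0.7]],
])

```text
t: 30.02
ee_pos: [463.3, 200.5, 201.3]
orientation: [3.142, -0.001, -0.0]
ft_force: [-0.2, -0.1, 0.6]
width: 59.7
grasp_force: 0.0
```

Emit:
step_arm([
  [[0,0,0.3,0,0,0,0.7],[0,0,0.8,0,0,0,0.7],[0,0,1,0,0,0,0.7],[0.2,-0.35,0,0,0,0,0.8],[0.4,-0.7,0,0,0,0,0.85]],
])

```text
t: 30.65
ee_pos: [493.5, 148.3, 308.5]
orientation: [-3.141, -0.003, -0.004]
ft_force: [0.6, -0.0, -0.1]
width: 74.3
grasp_force: 0.0
```

Emit:
step_arm([
  [[0.4,-0.7,0,0,0,0,0.85],[0.4,-0.7,0,0,0,0,0.85],[0.432,-0.774,0,0,0,0,0.85],[0,0,0,0,0,0,0.85],[0,0,0,0,0,0,0.85]],
])

```text
t: 31.28
ee_pos: [554.5, 39.5, 306.8]
orientation: [-3.141, 0.002, 0.0]
ft_force: [-0.2, 0.1, 0.6]
width: 74.4
grasp_force: 0.0
```

Run:
```python
from h import *
d=shot('side','side10');o=readout.get_obs();p=o['ee_pos'];print(p,o['width'])
c=d['pixels'][170:310,230:390,::-1];cv2.imwrite('pics/crop12.png',cv2.resize(c,(686,600),interpolation=cv2.INTER_CUBIC))
```

```text
[554.35836157  39.95985824 306.74563439] 74.69625682464503
```

View pics/crop12.png

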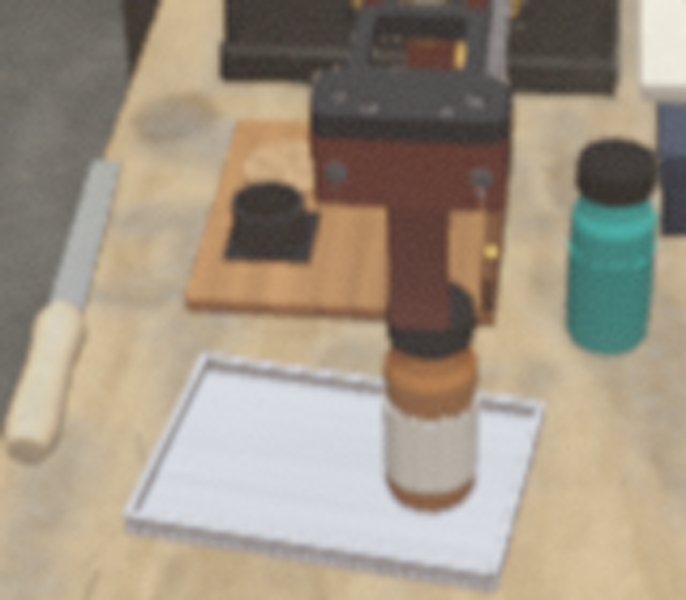

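The loupe stands on the pad, looking as it did at the start (crop (268,205) over the pad centre), and the jar is upright under the fingers. Gripping the jar.

Emit:
step_arm([
  [[0,0,-0.4,0,0,0,0.85],[0,0,-0.5,0,0,0,0.85],[0,0,-0.5,0,0,0,0.85],[0,0,-0.3,0,0,0,0.85],[0,0,-0.11,0,0,0,0.85]],
])

```text
t: 31.95
ee_pos: [554.6, 40.0, 215.3]
orientation: [-3.142, -0.001, 0.002]
ft_force: [0.7, -0.5, 1.1]
width: 74.6
grasp_force: 0.0
```

Emit:
step_arm([
  [[0,0,0,0,0,0,0.7],[0,0,0,0,0,0,0.6],[0,0,0,0,0,0,0.54],[0,0,0,0,0,0,0.5],[0,0,0,0,0,0,0.48]],
])

```text
t: 32.58
ee_pos: [555.0, 39.3, 216.1]
orientation: [-3.142, 0.001, -0.001]
ft_force: [0.1, -0.4, -1.4]
width: 42.7
grasp_force: 0.0
```

Emit:
step_arm([
  [[0,0,0,0,0,0,0.46],[0,0,0,0,0,0,0.44],[0,0,0,0,0,0,0.2],[0,0,0,0,0,0,0.2],[0,0,0,0,0,0,0.2]],
])

```text
t: 33.2
ee_pos: [555.0, 39.3, 215.9]
orientation: [3.142, -0.001, 0.0]
ft_force: [0.4, -0.9, 1.0]
width: 39.7
grasp_force: 30.0
```

Emit:
step_arm([
  [[0,0,0.3,0,0,0,0.2],[0,0,0.6,0,0,0,0.2],[0,0,0.6,0,0,0,0.2],[-0.1,0.2,0,0,0,0,0.2],[-0.2,0.5,0,0,0,0,0.2]],
])

```text
t: 33.83
ee_pos: [539.5, 74.5, 290.9]
orientation: [-3.142, 0.003, -0.001]
ft_force: [-0.6, 0.5, -1.5]
width: 39.4
grasp_force: 30.0
```

Emit:
step_arm([
  [[-0.24,0.6,0,0,0,0,0.2],[-0.3,0.7,0,0,0,0,0.2],[-0.3,0.7,0,0,0,0,0.2],[-0.3,0.7,0,0,0,0,0.2],[-0.2,0.52,0,0,0,0,0.2]],
])

```text
t: 34.45
ee_pos: [471.3, 236.8, 290.0]
orientation: [3.141, 0.001, -0.003]
ft_force: [0.4, -0.1, -1.4]
width: 39.2
grasp_force: 30.0
```

Emit:
step_arm([
  [[-0.2,0.5,0,0,0,0,0.2],[0,0,-0.3,0,0,0,0.2],[0,0,-0.4,0,0,0,0.2],[0,0,-0.35,0,0,0,0.2],[0,0,0,0,0,0,0.2]],
])

```text
t: 35.08
ee_pos: [462.3, 259.5, 236.4]
orientation: [3.14, -0.002, -0.006]
ft_force: [-0.1, -0.0, -1.1]
width: 39.3
grasp_force: 30.0
```

Emit:
step_arm([
  [[0,0,-0.08,0,0,0,0.2],[0,0,-0.04,0,0,0,0.2],[0,0,0,0,0,0,0.2],[0,0,0,0,0,0,0.2],[0,0,0,0,0,0,0.2]],
])

```text
t: 35.7
ee_pos: [463.0, 260.4, 232.7]
orientation: [-3.141, 0.001, -0.001]
ft_force: [-0.1, 0.1, -1.0]
width: 39.5
grasp_force: 30.0
```

Run:
```python
from h import *
d=shot('side','side11');o=readout.get_obs();print(o['ee_pos'],o['ft_force'])
c=d['pixels'][140:260,240:380,::-1];cv2.imwrite('pics/crop13.png',cv2.resize(c,(700,600),interpolation=cv2.INTER_CUBIC))
```

```text
[463.02498701 260.38056898 232.62725235] [ 1.22403856  0.33183201 -0.70980011]
```

View pics/crop13.png

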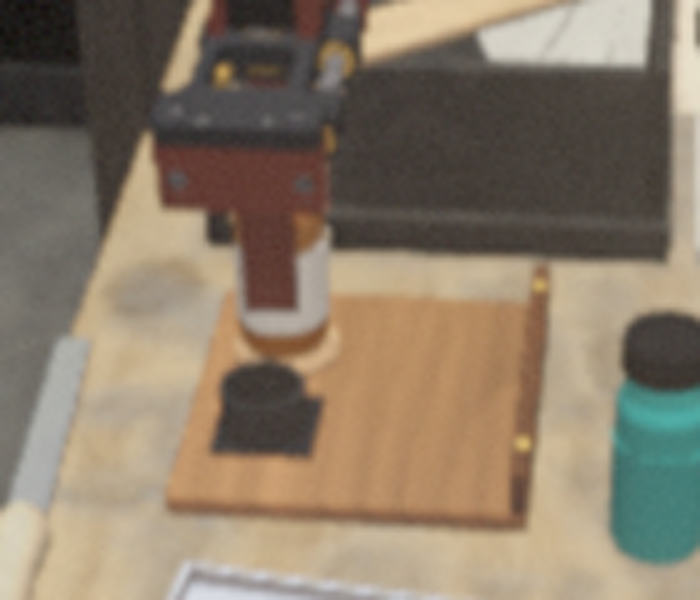

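The jar hangs centred over the cork (jar 285, cork 287 in the crop), and the loupe is on its pad. Setting it down.

Emit:
step_arm([
  [[0,0,-0.05,0,0,0,0.2],[0,0,-0.03,0,0,0,0.2],[0,0,0,0,0,0,0.2],[0,0,0,0,0,0,0.2],[0,0,0,0,0,0,0.2]],
])

```text
t: 36.38
ee_pos: [463.0, 260.3, 228.4]
orientation: [-3.142, 0.001, -0.0]
ft_force: [0.1, 0.4, -0.2]
width: 39.1
grasp_force: 30.0
```

Emit:
step_arm([
  [[0,0,-0.01,0,0,0,0.2],[0,0,0,0,0,0,0.2],[0,0,0,0,0,0,0.5],[0,0,0,0,0,0,0.65],[0,0,0,0,0,0,0.8]],
])

```text
t: 37.0
ee_pos: [463.0, 260.4, 228.0]
orientation: [-3.142, 0.001, -0.0]
ft_force: [-0.3, -0.7, 0.6]
width: 60.5
grasp_force: 0.0
```

Emit:
step_arm([
  [[0,0,0.2,0,0,0,0.8],[0,0,0.6,0,0,0,0.8],[0,0,0.9,0,0,0,0.8],[0,0,0.9,0,0,0,0.8],[-0.3,0,0.4,0,0,0,0.8]],
])

```text
t: 37.62
ee_pos: [448.8, 260.6, 381.4]
orientation: [-3.139, 0.002, -0.007]
ft_force: [-0.8, -0.5, 0.4]
width: 70.0
grasp_force: 0.0
```

Emit:
step_arm([
  [[-0.6,-0.8,0,0,0,0,0.8],[-0.6,-0.8,0,0,0,0,0.8],[0,-0.8,0,0,0,0,0.8],[0,-0.8,0,0,0,0,0.8],[0,-0.8,0,0,0,0,0.8]],
])

```text
t: 38.25
ee_pos: [387.7, 59.2, 378.7]
orientation: [-3.141, 0.0, -0.002]
ft_force: [-0.2, -0.4, 0.5]
width: 70.6
grasp_force: 0.0
```

Emit:
step_arm([
  [[0,-0.8,0,0,0,0,0.8],[0,-0.8,0,0,0,0,0.8],[0,-0.8,0,0,0,0,0.8],[0,0,0,0,0,0,0.8],[0,0,0,0,0,0,0.8]],
])

```text
t: 38.88
ee_pos: [387.8, -59.5, 378.2]
orientation: [-3.141, 0.002, -0.0]
ft_force: [0.6, -0.6, -1.3]
width: 70.6
grasp_force: 0.0
```

Run:
```python
from h import *
t=shot('top','top12');s=shot('side','side12');print(readout.get_obs()['ee_pos'],readout.get_obs()['ft_force'])
o=np.zeros((600,800,3),np.uint8)
a=cv2.resize(t['pixels'][210:320,145:255,::-1],(400,400),interpolation=cv2.INTER_CUBIC);b=cv2.resize(t['pixels'][210:320,365:475,::-1],(400,400),interpolation=cv2.INTER_CUBIC)
c=cv2.resize(s['pixels'][150:250,260:360,::-1],(200,200));e=cv2.resize(s['pixels'][310:410,220:360,::-1],(280,200))
o[:400,:400]=a;o[:400,400:]=b;o[400:,:200]=c;o[400:,200:480]=e;cv2.imwrite('pics/crop14.png',o)
```

```text
[387.88619464 -58.87776652 378.08142195] [0.03694648 0.28652771 0.51649417]
```

View pics/crop14.png

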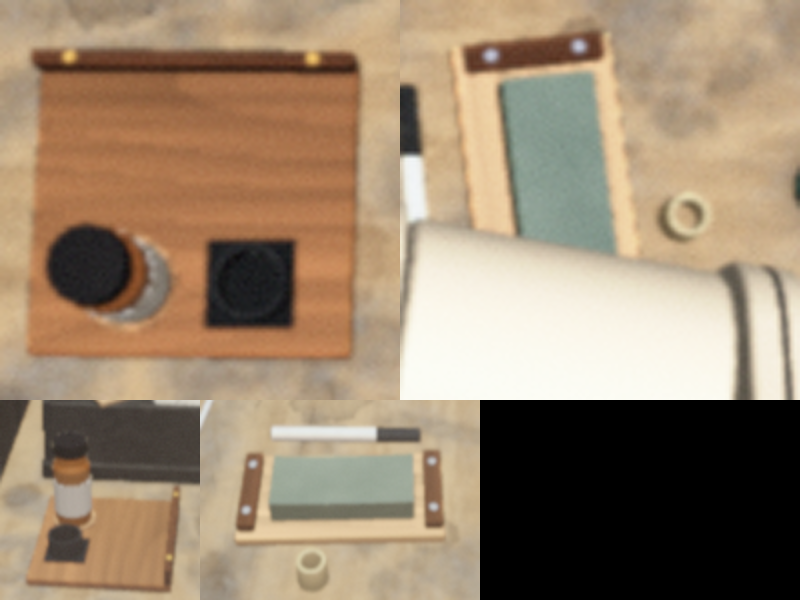

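Final view: the jar is upright on the cork (cap at (88,265)), and the loupe is centred on its pad (250,283). The stone is flat on the base with even gaps once its height is allowed for, and the tray is empty. Handing in.

```bash
python3 -c "
from h import *
print(ctrl.close_job())"
```

```text
the job is handed in; nothing more can be done
None
```

I handed the job in at about 39 s of the 115 s: the jar and loupe stood in the tray while I laid the stone flat and centred (to about 1–2 mm by camera) on the base, then both went back upright on their own spots; the hand-in returned no verdict.

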